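# Fold the ring-case flap down and shut the cover over it

## Task

Close up the open wooden ring case: first push its upright inner flap over until it lies fully down on the rings, then swing the hinged cover all the way shut over it. Only push, from the outside of each part: take hold of nothing, do not touch the blue padded inner faces, never bring the cover down on a raised flap, and leave the things standing round the case alone.

Things in the scene. Friction and masses are not known exactly. Their poses are not given: they have to be found in the camera images.
- case: dark wooden ring case with brass fittings, fixed to the worktop: 120 mm (its x) by 150 mm (its y), walls 8 mm, rim at z = 50 mm. Origin: centre of its underside, on the worktop. Its x axis points from the front wall to the far wall that carries the cover's hinge, y to its left, z up. Turned up to about 30 degrees clockwise or 20 anticlockwise. Inside, below the flap: grey ring rolls
- flap (a joint): angle of the inner flap (rad): 0 = flat over the rings, at its stop; 1.57 = upright; stop at 1.85. Starts about upright. Push its bare outer face (looks to case -y when upright) towards case +y and down. Flat, its top is at z = 42 mm, 8 mm below the rim, and reaches to case y = +27 mm. A friction hinge (about 0.05 N m) holds it wherever it is left; no spring
- flap_hinge (a point): middle of the flap's hinge line, which runs along case x inside the right wall, at (0, -63, 36) mm in the case's frame. The flap is a pale wooden board, 98 mm along the hinge, 90 mm from hinge to free edge, 6 mm thick. Axes turn with it: y from the hinge to the free edge, z out of the bare outer face; outer face at z = +6 mm, board's inner face at z = 0
- flap_edge (a point): middle of the flap's free edge (brass strip), on the outer face, 90 mm from the hinge, about 126 mm above the worktop when upright; same axes as flap_hinge
- flap_pad (a point): centre of the surface of the blue padded lining on the flap's inner face; the lining is 82 mm along the hinge by 76 mm and 4 mm thick and faces the case's left while the flap is upright; not to be touched. Same axes as flap_hinge
- cover (a joint): angle of the cover (rad): 0 = shut on the rim; 1.57 = upright; stop at 2.1. Starts open, leaning back a little past upright. Push its bare outer face (looks to case +x when upright) from behind towards case -x and then down. Shut, its top is at z = 60 mm. A friction hinge (about 0.2 N m) holds it wherever it is left, so it has to be pushed all the way; no spring
- cover_hinge (a point): middle of the cover's hinge line, which runs along case y on the far rim, at (60, 0, 50) mm in the case's frame. The cover is a dark wooden board, 152 mm along the hinge, 122 mm from hinge to free edge, 10 mm thick. Axes turn with it: -x from the hinge to the free edge, z out of the bare outer face; outer face at z = +10 mm, board's inner face at z = 0
- cover_edge (a point): middle of the cover's free edge, on the outer face, 122 mm from the hinge, about 172 mm above the worktop when upright; same axes as cover_hinge
- cover_pad (a point): centre of the surface of the blue padded lining on the cover's inner face; the lining is 100 mm (hinge to edge) by 130 mm and 3 mm thick and faces the front of the case while the cover is open; not to be touched. Same axes as cover_hinge
- ring_clamp: loose wooden ring clamp, 22 x 120 x 22 mm, lying to the left of the case; bystander. Origin: centre of its underside
- tweezers: loose tweezers with red sleeves, 19 x 150 x 9 mm, lying behind the case; bystander. Origin: centre of its underside
- screw_pot: loose small white and clear screw pot, 41 mm across, 22 mm high, behind the case; bystander. Origin: centre of its underside
- bur_stand: loose yellow stand full of burs, 79 x 108 mm, 70 mm high, farther left; bystander. Origin: centre of its underside
- beaker: loose glass beaker, 76 mm across, 65 mm high, to the right of the case; bystander. Origin: centre of its underside

How it is judged:
On the way, in this order (a step that is already met when the one before it is completed fails the run):
1. the flap lies fully down while the cover is still open (value of joint flap below 0.06 rad and value of joint cover above 1.2 rad), for 0.2 s.
2. the cover is shut over the flap (value of joint cover below 0.04 rad and value of joint flap below 0.06 rad), for 0.2 s.
At the end, for the whole second after the job is handed in: the flap is down (within 0.06 rad of its stop) and the cover shut (within 0.04 rad), the flap having been folded while the cover was still open, and the five loose things stand within 30 mm of where they began (all of step 2 and distance of each of ring_clamp, tweezers, screw_pot, bur_stand, beaker from where it was at the start of the episode below 0.03 m); the robot touches nothing.
It fails at once if the cover comes down on a raised flap (value of joint cover below 1.2 rad and value of joint flap above 0.12 rad).
It fails at once if the flap is gripped, or touched on its blue padded inner face (contact force between any of the fingers, the arm and flap_c1 above 1 N).
It fails at once if the cover is gripped, or touched on its blue padded inner face (contact force between any of the fingers, the arm and cover_c1 above 1 N).
It fails at once if a loose thing is lifted or shifted by more than 30 mm (distance of any of ring_clamp, tweezers, screw_pot, bur_stand, beaker from where it was at the start of the episode above 0.03 m).
It also fails if it takes over 72 s, if anything falls off the work surface, if the arm or the gripper's body presses on something with over 40 N, if the wrist force passes 120 N, or if a joint passes its speed limit or range.

## Robot

A 6-joint arm with a two-finger parallel gripper is mounted at the origin on a cart in front of the work surface, level with it; the furniture and walls round the work are solid. World frame = base frame: x ahead of the robot, y to its left, z up, the work surface at z = 0. Lengths are in m, angles in rad, forces in N, time in s.
With the tool pointing down it reaches from about 0.35 to 0.775 m from the base axis. Payload 7.3 kg.
Tool frame: the origin (TCP) lies at the very end of the fingers, on their centre line; the grasp point (between the pads) lies 19 mm behind it; z points along the fingers, y is the line along which they close (so a half turn about z gives the same grasp; the last joint's range is limited). The gripper opens to 92 mm and grips with 3 to 60 N. Pads are 19 mm wide; open, the fingers measure 130 mm over their backs; the gripper's body (75 mm by 190 mm) begins 47 mm behind the grasp point.
Start: joints at [-1.32, 0.342, 1.524, -0, 1.275, -0.146], TCP at [0.203, -0.484, 0.227] pointing down, gripper open.
Joint ranges: [-2.53, 2.53], [-0.77, 2.02], [0.04, 2.7], [-1, 4.14], [0.28, 2.66], [-3.11, 3.11]. Speed limits (rad/s): [2.57, 2.57, 3.14, 3.14, 3.14, 3.14].

## Interface

Orientations are given as [roll, pitch, yaw] about the fixed x, y, z axes, in that order (R = Rz(yaw) Ry(pitch) Rx(roll)).
In Python, from cell import observe, read_camera, get_calibration, hand_in, search_frame gives the robot as it stands.
- The arm moves only by the tool step_arm, never from a script. Its argument "commands" is a list of rows, each an object with "translation": the shift along the tool's x, y, z in mm, a list of three; "roll": the turn about the tool's z in rad. In form: [{"translation": [x, y, z], "roll": roll}, ...]. A call has 1 to 20 rows; each row shifts and turns the commanded pose from where the row before left it, along the tool's axes as they then stand; what a row does not reach is not made up. A row lasts 1/12 s, in which the tool goes at most 41.7 mm and 7.16 degrees, less where a joint would pass 70% of its speed; a pose out of reach is approached as far as the arm can. A call is refused whole if a number of a shift passes 41.7 or a number of a turn 0.125, either way. A call with a gripper value outside its range is refused whole. "fingers" is the opening, from 0 (shut) to 1 (fully open), set as the call begins (left out, the last holds). The fingers move at their own pace and stop on an object; "grip_force" is the grip in N (left out, the last holds). Time passes only in rows, so rows that do not move let the fingers close. It gives the time, the measured TCP pose, the force, the opening and the grip force at its end, in the units of the state.
- observe(): the state, without advancing time (a new reading comes with each control period).
- read_camera(name): name is "scene" or "top" or "wrist"; returns the picture (480x640x3 uint8, red, green, blue); there is no depth.
- get_calibration(name): a dict with "camera_matrix" (3x3 intrinsics, pixels), "world_from_camera" (4x4, takes a point from camera to world coordinates). Camera axes: x right, y up, looking along -z (the intrinsics and any distortion apply to the point x, -y, -z); pixel columns grow to the right and rows downward; lengths in m; the calibration is good to about 2 mm. A picture is of the moment at which its call begins: read the wrist's pose just before it. get_calibration takes no time and is no camera call; for the wrist camera it gives the pose at the moment of the call.
- hand_in(): hands the job in; it is judged then, once.
Trained networks look in the newest picture that a camera, given by its name, has taken for a name from the list of things; names that differ only in an ending like _2 or _b are one class to them, and where a whole thing is asked for, a point or a joint stands for the part that bears it (a point fixed in the world has none). Each returns a list of dicts, best first, with "confidence" (0 to 1); they miss things now and then, are a little off and sometimes report something else, mostly with a low value. They report only what shows in the picture. A call takes as long as a camera call.
- search_frame(camera, name): "at" ([x, y, z] in m, in world coordinates, good to about 4 mm: the middle of the surface that is visible of it).
The state is a dict: "time": time; "qpos": joint angles; "qvel": joint speeds; "joint_efforts": joint torques, N m; "tool_pos": TCP position; "tool_rot": TCP orientation; "contact_force": force on the tool from outside, world axes, zero at the start; "torque": the same for the moment, N m; "opening": finger opening in m; "grip_force": force on a finger pad.
Only numpy, scipy, OpenCV 4.12 (cv2) and the standard library are available. Lean on these libraries where they do the work, as an engineer would, in place of code of your own. Each camera call takes 0.05 s, during which the arm holds its last target. There are 200 camera calls.

## Working session

There is one attempt and no reset: what is moved stays moved. The work goes in short steps, Python scripts to look and compute and a tool call to move; the robot and the scene stay as the last step left them, time stands still between calls to the robot, and variables do not carry over. Pictures are saved under pics/ and viewed, at most 10 in all, crops included, and the job is handed in when it is done.

Besides the shell and the picture viewer there is one more tool, called as name([rows], argument=value, ...), one row to a line, values as JSON. step_arm: Moves the arm, as the interface text tells. Its arguments: {"type":"object","properties":{"commands":{"type":"array"},"fingers":{"type":"number"},"grip_force":{"type":"number"}},"required":["commands"]}

```bash
mkdir -p pics; python3 - <<'E'
from cell import *
import cv2,numpy as np
for c in ("scene","top"):
    im=read_camera(c); cv2.imwrite(f"pics/{c}0.png",im[:,:,::-1])
    k=get_calibration(c); print(c,np.round(k["camera_matrix"],1).tolist(),np.round(k["world_from_camera"],3).tolist())
    for n in "case flap_hinge flap_edge flap_pad cover_hinge cover_edge cover_pad ring_clamp tweezers screw_pot bur_stand beaker".split():
        r=search_frame(c,n); print(n,[(np.round(d["at"],3).tolist(),round(d["confidence"],2)) for d in r[:2]])
s=observe(); print(s["time"],s["tool_pos"],s["tool_rot"],s["opening"])
E
```

```text
scene [[449.9, 0.0, 327.5], [0.0, 449.9, 238.7], [0.0, 0.0, 1.0]] [[-0.912, 0.261, -0.316, 0.244], [-0.41, -0.578, 0.706, 0.559], [0.002, 0.773, 0.634, 0.729], [0.0, 0.0, 0.0, 1.0]]
case [([0.514, -0.143, 0.054], 0.9), ([0.416, -0.42, 0.037], 0.66)]
flap_hinge [([0.511, -0.2, 0.084], 0.92)]
flap_edge [([0.509, -0.201, 0.084], 0.8)]
flap_pad [([0.51, -0.199, 0.083], 0.98)]
cover_hinge [([0.562, -0.093, 0.127], 0.75)]
cover_edge [([0.552, -0.091, 0.13], 0.63)]
cover_pad [([0.558, -0.089, 0.128], 0.8), ([0.517, -0.144, 0.052], 0.32)]
ring_clamp [([0.413, -0.025, 0.02], 0.84)]
tweezers []
screw_pot [([0.632, -0.087, 0.024], 0.66)]
bur_stand [([0.491, 0.17, 0.018], 0.84)]
beaker [([0.418, -0.421, 0.037], 0.71)]
top [[510.5, 0.0, 328.5], [0.0, 510.5, 235.9], [0.0, 0.0, 1.0]] [[0.002, 0.998, -0.064, 0.478], [-1.0, 0.002, -0.001, -0.13], [-0.001, 0.064, 0.998, 1.282], [0.0, 0.0, 0.0, 1.0]]
case [([0.517, -0.138, 0.029], 0.97)]
flap_hinge [([0.511, -0.202, 0.116], 0.83)]
flap_edge [([0.508, -0.204, 0.115], 0.9)]
flap_pad [([0.506, -0.201, 0.117], 0.93)]
cover_hinge [([0.568, -0.117, 0.144], 0.88)]
cover_edge [([0.563, -0.112, 0.142], 0.57)]
cover_pad [([0.562, -0.116, 0.146], 0.97)]
ring_clamp [([0.417, -0.023, 0.023], 0.82)]
tweezers []
screw_pot [([0.632, -0.095, 0.025], 0.52)]
bur_stand [([0.497, 0.157, 0.019], 0.62), ([0.516, -0.138, 0.031], 0.2)]
beaker [([0.416, -0.441, 0.02], 0.62), ([0.506, -0.204, 0.115], 0.47)]
1.3 [ 0.20292498 -0.48422545  0.22673152] [3.14151213e+00 2.21888316e-07 3.96795657e-01] 0.09186222287503815
```

View pics/top0.png

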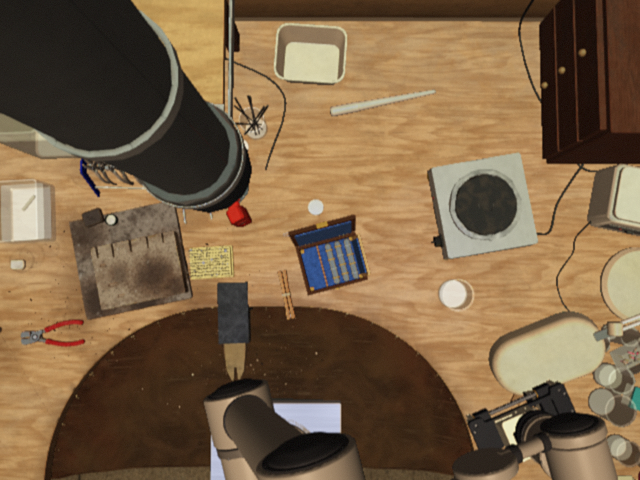

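View pics/scene0.png

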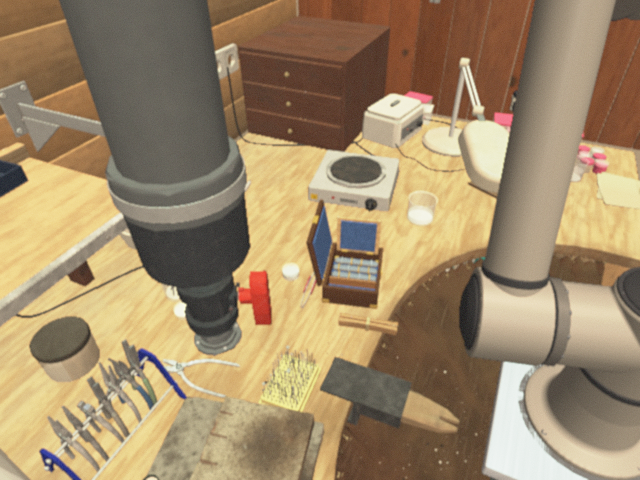

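The case sits near (335,262) in the top view, with its flap on the right and its cover toward the top of the image. The pot is at (316,207), the clamp at (288,294) and the beaker at (456,294). I'll enlarge the case area to get its yaw.

```bash
python3 - <<'E'
import cv2
a=cv2.imread("pics/top0.png")[185:325,250:400]; b=cv2.imread("pics/scene0.png")[190:340,270:420]
a=cv2.resize(a,(560,523),interpolation=2); cv2.imwrite("pics/ca.png",a)
b=cv2.resize(b,(600,600),interpolation=2); cv2.imwrite("pics/cb.png",b)
E
```

```text
(no output)
```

View pics/ca.png

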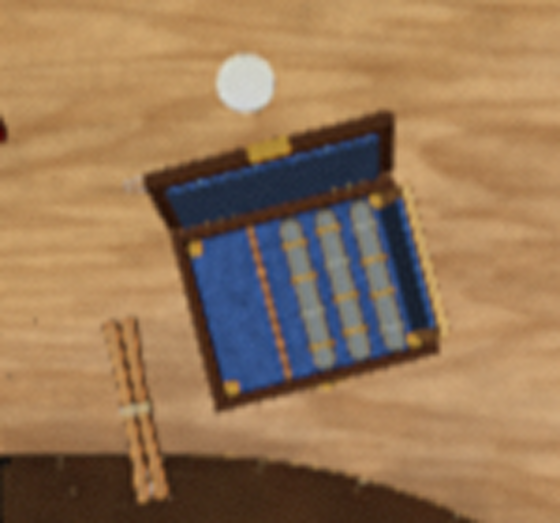

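View pics/cb.png

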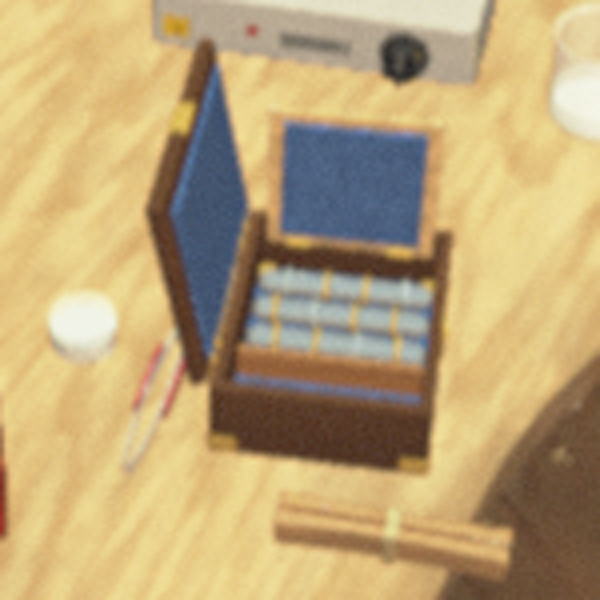

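The top crop shows the rim corners at FL (218,408), FR (438,350) and hinge-left (178,235), with the cover's top edge running (147,177)-(390,113). In the scene crop the tweezers lie behind the cover, about (125-185, 330-465). Next I'll fit the pose.

```bash
cat > h.py <<'E'
import numpy as np
from cell import *
K={c:get_calibration(c) for c in("scene","top")}
def proj(c,p):
    k=K[c];T=np.linalg.inv(k["world_from_camera"]);q=T[:3,:3]@p+T[:3,3];q=np.array([q[0],-q[1],-q[2]])
    u=k["camera_matrix"]@q;return u[:2]/u[2]
def ray(c,uv,z):
    k=K[c];M=np.array(k["world_from_camera"]);d=np.linalg.inv(k["camera_matrix"])@[uv[0],uv[1],1];d=M[:3,:3]@[d[0],-d[1],-d[2]];o=M[:3,3]
    return o+d*(z-o[2])/d[2]
def w(X,p):
    c,s=np.cos(X[2]),np.sin(X[2]);return np.array([X[0]+c*p[0]-s*p[1],X[1]+s*p[0]+c*p[1],p[2]])
def cov(t,a,y,z): # distance a from hinge, height z above inner face
    return [.06-a*np.cos(t)+z*np.sin(t),y,.05+a*np.sin(t)+z*np.cos(t)]
def fl(t,x,a,z): return [x,-.063+a*np.cos(t)-z*np.sin(t),.036+a*np.sin(t)+z*np.cos(t)]
E
python3 - <<'E'
from h import *
from scipy.optimize import least_squares
A=lambda u,v:("top",250+u/3.733,185+v/3.733)
B=lambda u,v:("scene",270+u/4,190+v/4)
def res(X,pr=0):
    t,f=X[3],X[4]
    L=[(A(218,408),[-.06,.075,.05]),(A(438,350),[-.06,-.075,.05]),(A(178,235),[.06,.075,.05]),
    (A(147,177),cov(t,.122,.076,.010)),(A(390,113),cov(t,.122,-.076,.010)),
    (A(405,185),fl(f,.049,.09,.003)),(A(441,330),fl(f,-.049,.09,.003)),
    (B(205,42),cov(t,.122,-.076,.005)),(B(153,210),cov(t,.122,.076,.010)),
    (B(437,403),[-.06,.075,.05]),(B(213,445),[.06,.075,0.]),(B(425,468),[-.06,.075,0]),
    (B(275,115),fl(f,.049,.09,.003)),(B(440,125),fl(f,-.049,.09,.003))]
    return np.concatenate([proj(o[0],w(X,p))-o[1:] for o,p in L])
r=least_squares(res,[.515,-.14,.25,1.7,1.57],loss="soft_l1");print(r.x.round(4));print(res(r.x).reshape(-1,2).round(1).tolist())
X=r.x
print("yaw deg",np.degrees(X[2]))
toc=lambda p:(np.round([np.cos(X[2])*(p[0]-X[0])+np.sin(X[2])*(p[1]-X[1]),-np.sin(X[2])*(p[0]-X[0])+np.cos(X[2])*(p[1]-X[1])],3)).tolist()
for n,o,z in(("pot",A(245,83),.022),):print(n,toc(ray(o[0],o[1:],z)))
for n,o,z in(("tw",B(128,465),.005),("tw",B(178,335),.005),("pot",B(83,325),.015),("clamp",B(280,520),.01),("clamp",B(510,545),.01)):print(n,toc(ray(o[0],o[1:],z)))
print("beaker",toc([.416,-.435]))
np.save("X.npy",X)
E
```

```text
[ 0.4913 -0.1378  0.2741  1.7221  1.6163]
[[0.7, 1.5], [1.9, 0.1], [-1.8, -0.3], [-0.9, 0.7], [0.9, -0.8], [-1.9, -0.8], [0.3, 2.0], [0.8, -2.8], [-0.9, -1.3], [-0.2, 1.0], [-1.0, 0.5], [1.0, 1.0], [-1.9, -2.0], [0.5, -0.6]]
yaw deg 15.703003798572785
pot [0.145, 0.003]
tw [0.1, 0.099]
tw [0.091, -0.004]
pot [0.144, 0.006]
clamp [0.014, 0.129]
clamp [-0.104, 0.127]
beaker [-0.153, -0.266]
```

```bash
python3 - <<'E'
from h import *
X=np.load("X.npy")
def tri(a,b):
    f=[(ray(c,u,0.),ray(c,u,.3)) for c,u in(("top",a),("scene",b))]
    o=[p for p,_ in f];d=[(q-p)/np.linalg.norm(q-p) for p,q in f]
    s=np.linalg.lstsq(np.c_[d[0],-d[1]],o[1]-o[0],rcond=None)[0]
    return (o[0]+s[0]*d[0]).round(3),(o[1]+s[1]*d[1]).round(3)
print("red",tri((239,213),(262,298)))
print("ring right edge",tri((248,175),(246,200)))
s=observe();R=s["tool_pos"];c,q=np.cos(X[2]),np.sin(X[2]);d=R[:2]-X[:2]
print("tool in case",c*d[0]+q*d[1],-q*d[0]+c*d[1],R[2])
E
```

```text
red (array([0.607, 0.079, 0.105]), array([0.597, 0.075, 0.103]))
ring right edge (array([0.662, 0.031, 0.285]), array([0.643, 0.02 , 0.28 ]))
tool in case -0.37140995865555626 -0.2554420231900607 0.22673152363246765
```

step_arm([
  {"translation":[0,0,0],"roll":0.065},
  {"translation":[0,0,0],"roll":0.065},
  {"translation":[20,-7,0],"roll":0},
  {"translation":[27,-10,0],"roll":0},
  {"translation":[27,-10,0],"roll":0},
  {"translation":[27,-10,0],"roll":0},
  {"translation":[27,-10,0],"roll":0},
  {"translation":[27,-10,0],"roll":0},
  {"translation":[27,-10,0],"roll":0},
  {"translation":[27,-10,0],"roll":0},
  {"translation":[27,-10,0],"roll":0},
  {"translation":[27,-10,0],"roll":0},
  {"translation":[27,-10,0],"roll":0},
  {"translation":[27,-10,0],"roll":0},
  {"translation":[27,-8,0],"roll":0},
  {"translation":[0,0,0],"roll":0},
  {"translation":[0,0,0],"roll":0},
], fingers=0)

```text
time: 2.72
tool_pos: [0.5026, -0.272, 0.2264]
tool_rot: [-3.141, 0.0, 0.269]
contact_force: [-0.4, 0.3, -0.1]
opening: 0.0002
grip_force: 0.0
```

```bash
cat >> h.py <<'E'
X=np.load("X.npy")
def st():
    s=observe();R=s["tool_pos"];c,q=np.cos(X[2]),np.sin(X[2]);d=R[:2]-X[:2]
    print("t",s["time"],"case mm",np.round([1e3*(c*d[0]+q*d[1]),1e3*(-q*d[0]+c*d[1]),1e3*R[2]],1),"yaw",s["tool_rot"].__array__().round(3) if hasattr(s["tool_rot"],"__array__") else s["tool_rot"],"F",np.round(s["contact_force"],1),"open",s["opening"])
E
python3 -c "
from h import *;import cv2
st();a=read_camera('top')[185:325,250:400];b=read_camera('scene')[190:340,270:420]
cv2.imwrite('pics/s1.png',cv2.resize(np.hstack([a[:,:,::-1],b[:140,:,::-1]]),(800,373)))"
```

```text
t 2.7167 case mm [ -25.5 -132.2  226.4] yaw [-3.141  0.     0.269] F [-0.4  0.3 -0.1] open 0.00015157422606472523
```

View pics/s1.png

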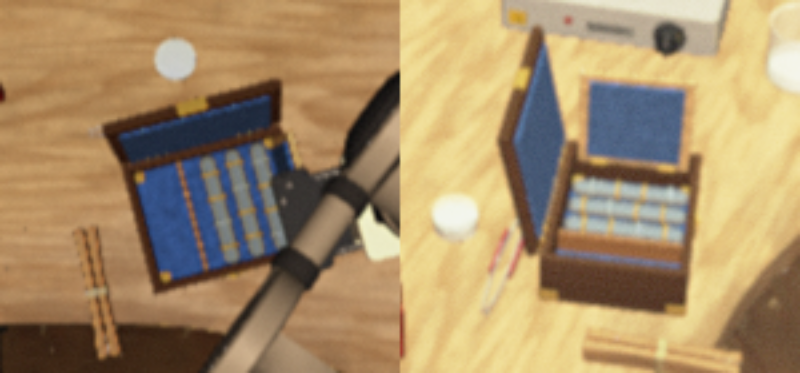

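The gripper hangs right of the flap, outside it, and the cover and flap haven't moved. I'll lower it and push the flap round its arc.

step_arm([
  {"translation":[0,0,20],"roll":0},
  {"translation":[0,0,25],"roll":0},
  {"translation":[0,0,25],"roll":0},
  {"translation":[0,0,25],"roll":0},
  {"translation":[0,0,20],"roll":0},
  {"translation":[0,0,10],"roll":0},
  {"translation":[0,-15,0],"roll":0},
  {"translation":[0,-15,0],"roll":0},
  {"translation":[0,-14,0],"roll":0},
  {"translation":[0,-9,0.5],"roll":0},
  {"translation":[0,-8,0.5],"roll":0},
  {"translation":[0,-8,2],"roll":0},
  {"translation":[0,-8,3],"roll":0},
  {"translation":[0,0,0],"roll":0},
  {"translation":[0,0,0],"roll":0},
])

```text
time: 4.07
tool_pos: [0.4813, -0.1984, 0.0955]
tool_rot: [-3.141, 0.0, 0.267]
contact_force: [0.4, 1.1, -0.2]
opening: 0.0005
grip_force: 0.0
```

```bash
python3 -c "
from h import *;import cv2
st();b=read_camera('scene')[170:320,270:420]
cv2.imwrite('pics/s2.png',cv2.resize(b[:,:,::-1],(500,500)))"
```

```text
t 4.0667 case mm [-26.  -55.6  95.5] yaw [-3.141  0.     0.267] F [ 0.4  1.1 -0.2] open 0.00046458342269406315
```

View pics/s2.png

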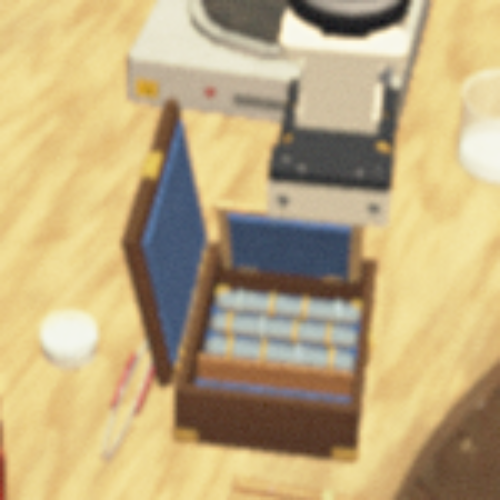

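The flap leans inward and the cover is untouched, so I'll continue the arc.

step_arm([
  {"translation":[0,-8,4],"roll":0},
  {"translation":[0,-8,5],"roll":0},
  {"translation":[0,-6,6],"roll":0},
  {"translation":[0,-6,6.5],"roll":0},
  {"translation":[0,-4,7],"roll":0},
  {"translation":[0,-4,8],"roll":0},
  {"translation":[0,-2,6],"roll":0},
  {"translation":[0,-2,6],"roll":0},
  {"translation":[0,0,3],"roll":0},
  {"translation":[0,0,2],"roll":0},
  {"translation":[0,0,1],"roll":0},
  {"translation":[0,0,0],"roll":0},
  {"translation":[0,0,0],"roll":0},
])

```text
time: 5.2
tool_pos: [0.4706, -0.1598, 0.0419]
tool_rot: [-3.141, 0.0, 0.267]
contact_force: [-3.6, 3.5, 9.8]
opening: 0.0004
grip_force: 5.0
```

```bash
python3 -c "
from h import *;st()"
```

```text
t 5.2 case mm [-26.  -15.5  41.9] yaw [-3.141  0.     0.267] F [-3.6  3.5  9.8] open 0.000355224928178818
```

step_arm([
  {"translation":[0,0,1.5],"roll":0},
  {"translation":[0,0,0],"roll":0},
  {"translation":[0,0,0],"roll":0},
  {"translation":[0,0,0],"roll":0},
  {"translation":[0,0,-4],"roll":0},
  {"translation":[0,0,-20],"roll":0},
  {"translation":[0,0,-30],"roll":0},
  {"translation":[0,0,-30],"roll":0},
  {"translation":[0,0,-30],"roll":0},
  {"translation":[0,0,-30],"roll":0},
  {"translation":[0,0,-25],"roll":0},
  {"translation":[0,0,-10],"roll":0},
  {"translation":[0,0,0],"roll":0},
])

```text
time: 6.28
tool_pos: [0.4724, -0.1611, 0.2216]
tool_rot: [3.137, -0.005, 0.267]
contact_force: [-0.4, 0.3, 0.1]
opening: 0.0006
grip_force: 0.0
```

```bash
python3 -c "
from h import *;import cv2
st();b=read_camera('scene')[170:320,270:420]
cv2.imwrite('pics/s3.png',cv2.resize(b[:,:,::-1],(500,500)))"
```

```text
t 6.2833 case mm [-24.6 -17.3 221.6] yaw [ 3.137 -0.005  0.267] F [-0.4  0.3  0.1] open 0.0006261335764895183
```

View pics/s3.png

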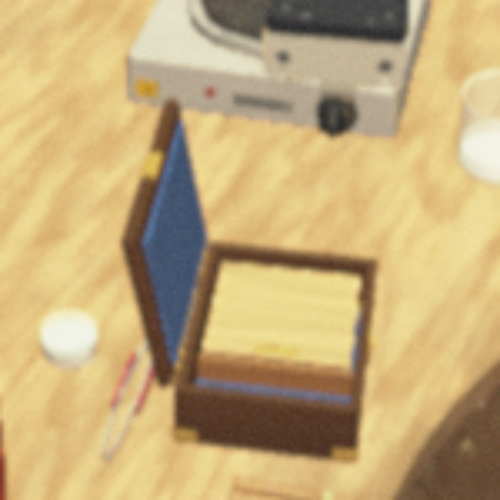

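The flap lies flat below the rim and the cover is still open. Now I'll go over the cover and down behind it.

step_arm([
  {"translation":[10,3,0],"roll":0},
  {"translation":[20,3,0],"roll":0},
  {"translation":[25,3,0],"roll":0},
  {"translation":[25,3,0],"roll":0},
  {"translation":[25,3,0],"roll":0},
  {"translation":[25,3,0],"roll":0},
  {"translation":[15,0,0],"roll":0},
  {"translation":[5,0,0],"roll":0},
  {"translation":[0,0,0],"roll":0},
  {"translation":[0,0,15],"roll":0},
  {"translation":[0,0,20],"roll":0},
  {"translation":[0,0,25],"roll":0},
  {"translation":[0,0,15],"roll":0},
  {"translation":[0,0,5],"roll":0},
  {"translation":[0,0,0],"roll":0},
])

```text
time: 7.58
tool_pos: [0.6186, -0.138, 0.1371]
tool_rot: [-3.14, 0.003, 0.266]
contact_force: [0.9, 0.5, 0.4]
opening: 0.0002
grip_force: 0.0
```

```bash
python3 -c "
from h import *;import cv2
st();b=read_camera('scene')[150:330,210:420]
cv2.imwrite('pics/s4.png',cv2.resize(b[:,:,::-1],(700,600)))"
```

```text
t 7.5833 case mm [122.5 -34.6 137.1] yaw [-3.14e+00  3.00e-03  2.66e-01] F [0.9 0.5 0.4] open 0.00021873297956400366
```

View pics/s4.png

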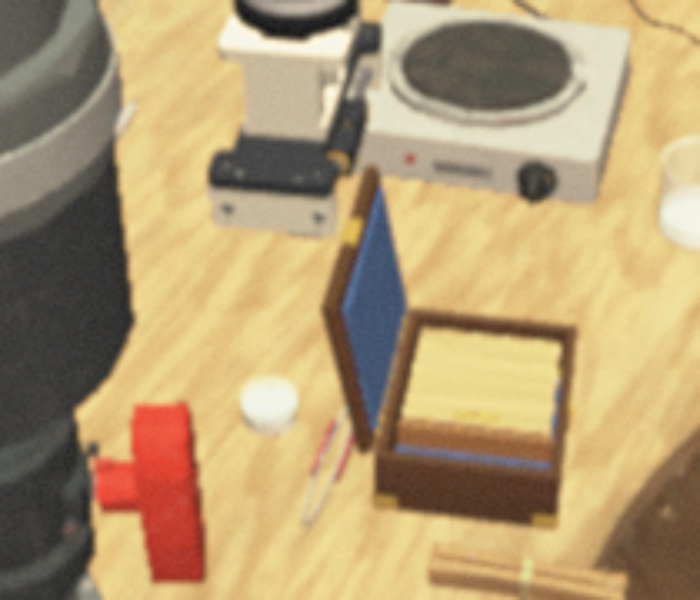

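The fingers are behind the cover, level with its upper part and clear of the pot and the lamp column. I'll push the first half of the arc.

step_arm([
  {"translation":[-12,0,0],"roll":0},
  {"translation":[-12,0,0],"roll":0},
  {"translation":[-10,0,0],"roll":0},
  {"translation":[-9,0,0],"roll":0},
  {"translation":[-8,0,0],"roll":0},
  {"translation":[-8,0,0],"roll":0},
  {"translation":[-8,0,0],"roll":0},
  {"translation":[-8,0,1],"roll":0},
  {"translation":[-8,0,1],"roll":0},
  {"translation":[-7,0,2],"roll":0},
  {"translation":[-7,0,3],"roll":0},
  {"translation":[-7,0,4],"roll":0},
  {"translation":[-6,0,5],"roll":0},
  {"translation":[0,0,0],"roll":0},
  {"translation":[0,0,0],"roll":0},
])

```text
time: 8.88
tool_pos: [0.5134, -0.167, 0.1222]
tool_rot: [-3.141, 0.002, 0.266]
contact_force: [0.7, -0.2, 0.3]
opening: 0.0005
grip_force: 0.0
```

```bash
python3 -c "
from h import *;import cv2
st();b=read_camera('scene')[150:330,210:420]
cv2.imwrite('pics/s5.png',cv2.resize(b[:,:,::-1],(700,600)))"
```

```text
t 8.8833 case mm [ 13.3 -34.1 122.2] yaw [-3.141e+00  2.000e-03  2.660e-01] F [ 0.7 -0.2  0.3] open 0.0004540123982309525
```

View pics/s5.png

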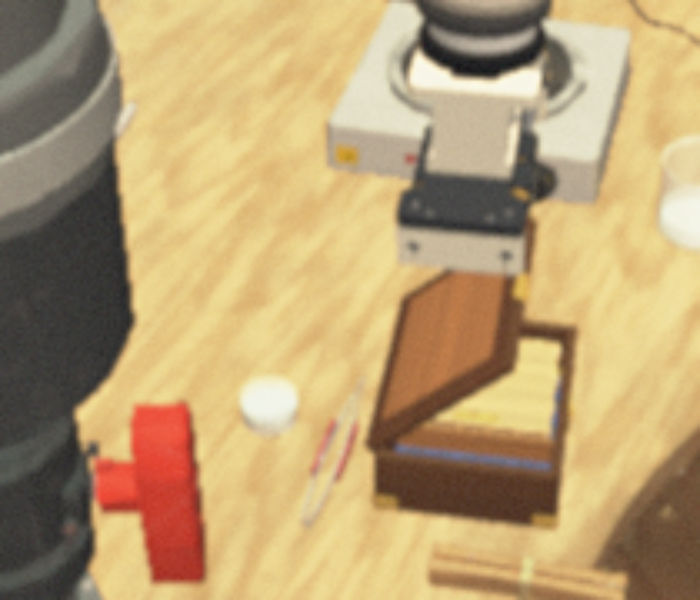

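The cover is at about 45° and following, with the flap still flat. I'll finish the arc and press.

step_arm([
  {"translation":[-5,0,5],"roll":0},
  {"translation":[-6,0,6],"roll":0},
  {"translation":[-5,0,7],"roll":0},
  {"translation":[-4,0,7],"roll":0},
  {"translation":[-4,0,7],"roll":0},
  {"translation":[-4,0,7],"roll":0},
  {"translation":[-2,0,7],"roll":0},
  {"translation":[-2,0,6],"roll":0},
  {"translation":[-1,0,5],"roll":0},
  {"translation":[-1,0,3],"roll":0},
  {"translation":[0,0,2],"roll":0},
  {"translation":[0,0,1],"roll":0},
  {"translation":[0,0,0],"roll":0},
  {"translation":[0,0,0],"roll":0},
])

```text
time: 10.1
tool_pos: [0.4812, -0.1758, 0.0602]
tool_rot: [-3.142, 0.001, 0.267]
contact_force: [-2.5, -0.2, 6.1]
opening: 0.0004
grip_force: 3.2
```

```bash
python3 -c "
from h import *;st()"
```

```text
t 10.1 case mm [-20.1 -33.8  60.2] yaw [-3.142e+00  1.000e-03  2.670e-01] F [-2.5 -0.2  6.1] open 0.000371060710300645
```

step_arm([
  {"translation":[0,0,1.5],"roll":0},
  {"translation":[0,0,1],"roll":0},
  {"translation":[0,0,0],"roll":0},
  {"translation":[0,0,0],"roll":0},
  {"translation":[0,0,0],"roll":0},
])

```text
time: 10.52
tool_pos: [0.4813, -0.1759, 0.0598]
tool_rot: [3.141, -0.0, 0.267]
contact_force: [-8.4, 2.0, 26.1]
opening: 0.0004
grip_force: 13.2
```

step_arm([
  {"translation":[0,0,-5],"roll":0},
  {"translation":[0,0,-20],"roll":0},
  {"translation":[0,0,-30],"roll":0},
  {"translation":[0,0,-30],"roll":0},
  {"translation":[0,0,-30],"roll":0},
  {"translation":[0,0,-20],"roll":0},
  {"translation":[0,0,-10],"roll":0},
  {"translation":[0,0,0],"roll":0},
  {"translation":[0,0,0],"roll":0},
  {"translation":[0,0,0],"roll":0},
])

```text
time: 11.35
tool_pos: [0.4807, -0.1754, 0.2005]
tool_rot: [-3.139, 0.002, 0.267]
contact_force: [-0.4, -0.1, -0.5]
opening: 0.0003
grip_force: 0.0
```

```bash
python3 -c "
from h import *;import cv2
st();b=read_camera('scene')[150:330,210:420]
cv2.imwrite('pics/s6.png',cv2.resize(b[:,:,::-1],(700,600)))"
```

```text
t 11.35 case mm [-20.4 -33.3 200.5] yaw [-3.139e+00  2.000e-03  2.670e-01] F [-0.4 -0.1 -0.5] open 0.0002941564125710762
```

View pics/s6.png

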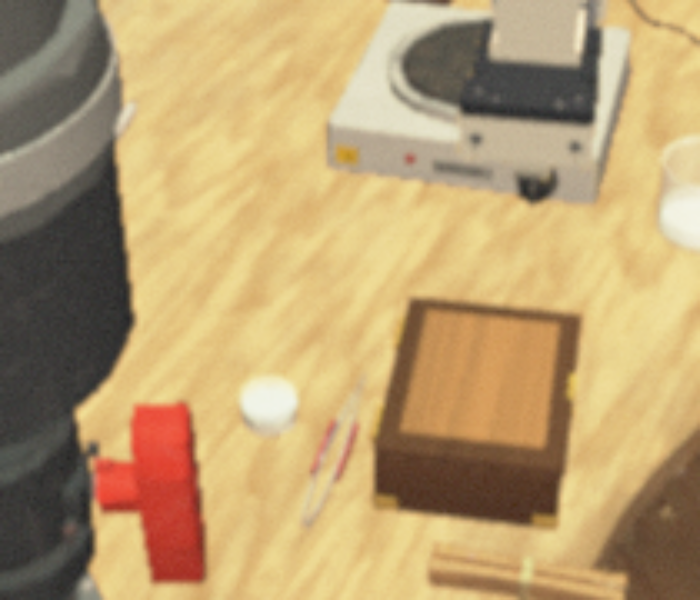

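The cover is shut flush. The pot, tweezers, clamp and beaker are where they were, and the robot touches nothing.

```bash
python3 -c "
from cell import *;print(hand_in())"
```

```text
the job is handed in; nothing more can be done
None
```

I pushed the flap flat with the cover still open, then pushed the cover shut over it, and handed the job in at about 11 s; the final picture shows the case closed, but the hand-in returned no verdict.

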